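# Open the cotton-bud jar and hold its lid over it

## Task

The steel twist lid of the square glass cotton-bud jar is on tight and the jar would just spin on the counter, so first stand the closed jar fully down in the square well of the stone organiser, which keeps it from turning. Then unscrew the lid there, anticlockwise, a little less than a quarter turn: stop when the threads let go, before the lugs run on into their stops, and lift it straight off, leaving the jar in the well. Finish still holding the lid in the gripper, level and straight above the jar's mouth with about a finger's width of daylight between them; never tip the jar, and leave the other things where they are.

Things in the scene. Friction and masses are not known exactly. Their poses are not given: they have to be found in the camera images.
- jar_mid (a point): centre of the jar's clear glass body, 60 x 60 mm square and 62 mm tall, cotton buds inside; 31 mm above the jar's underside. z is the jar's axis, x and y are square to its flat sides. A round neck of 40 mm diameter (48 mm over the threads) stands on it. 0.26 to 0.42 kg without the lid. Loose on the counter at the start; it may be lifted by the closed lid.
- jar_rim (a point): centre of the jar's mouth, on the rim of its neck, 86 mm above the jar's underside, 55 mm above jar_mid. While the threads hold, lifting the lid lifts the jar. Closed tight, the lid's x axis is 0 to 13 degrees short (clockwise) of the jar's; three threads let go of three lugs once it is 48 degrees past it (anticlockwise); stops meet the lugs at 92. So aim for a turn of about 75 degrees.
- lid_mid (a point): centre of the brushed-steel lid, a cylinder 54 mm in diameter and 34 mm tall, hollow below, 70 g; on its axis, 17 mm below its flat top. Closed, its lower edge is 10 mm above the glass shoulder and this point 58 mm above jar_mid. It loosens anticlockwise seen from above, against about 0.4 to 0.8 N m of a springy seal at first, and rises about 2 mm before the threads let go.
- well_floor (a point): centre of the floor of the square well, 8 mm above the counter. Well 64 x 64 mm, 28 mm deep, 5 mm bevel at its mouth; x, y along its walls, z up; the jar fits at any quarter turn, with 2 mm play each side and about 4 degrees of twist. It is in the -y half of the fixed grey stone organiser (100 x 190 x 36 mm), whose centre is 45 mm away in +y; a round well there holds the cream pot.
- cream_pot: bystander: round white cream pot with an aluminium cap, 50 mm diameter, 42 mm tall, standing in the organiser's round well 93 mm from the square well's centre; origin at its underside
- mug: bystander: handled clear glass toothbrush mug 74 mm wide (104 mm over the handle) and 98 mm tall with two toothbrushes reaching to 190 mm; origin at the centre of its underside
- ear_cleaner: bystander: thin stainless steel ear cleaner 106 mm long, 4 mm thick, lying along its x axis; origin at its middle, underside
- hair_pick: bystander: black plastic hair pick 180 mm long, 62 mm wide, 6 mm thick, lying flat, teeth to its +x; origin at the root of the teeth, underside
- soap_dish: bystander: white ceramic soap dish 88 x 126 mm, 34 mm tall with its bar of soap; origin at the centre of its underside
- pill_box: bystander: white pill box 46 x 66 mm, 25 mm tall, with a sprung flip lid; origin at the centre of its underside
- pump_bottle: bystander: white ceramic soap pump bottle 72 mm diameter, 175 mm tall; origin at the centre of its underside
There are look-alikes about, which are no part of the job. What is shaped like the part that bears well_floor but green is not meant. Of the things that look like the part that bears jar_mid, the smaller one is meant.

How it is judged (in metres and radians):
On the way, in this order (a step that is already met when the one before it is completed fails the run):
1. the jar, lid still on, stands fully down in the square well (z of jar_mid in the frame of well_floor between 0.027 and 0.0345 m and horizontal distance between jar_mid and well_floor below 0.006 m and angle between jar_mid's own z axis and vertical below 0.06 rad and z of lid_mid in the frame of jar_mid below 0.064 m), for 0.3 s.
2. the threads are disengaged and the lid is lifted clear of the rim by the gripper while the jar stays down in the well (z of jar_mid in the frame of well_floor between 0.027 and 0.0345 m and horizontal distance between jar_mid and well_floor below 0.006 m and angle between jar_mid's own z axis and vertical below 0.06 rad and z of lid_mid in the frame of jar_mid above 0.0745 m and contact force between the fingers and lid above 1 N), for 0.2 s.
At the end, for the whole second after the job is handed in: The jar stands upright on the floor of the square well (within 3.5 mm of the floor, 6 mm of the centre, 0.06 rad). The gripper holds the lid level (0.15 rad), over the jar's axis within 15 mm, its lower edge 2.5 to 45 mm above the rim, and nothing of the lid or the robot touches the jar (all of step 2 and z of lid_mid in the frame of jar_mid below 0.117 m and horizontal distance between lid_mid and jar_mid below 0.015 m and angle between lid_mid's own z axis and vertical below 0.15 rad and contact force between each of lid, the arm and jar below 0.1 N); the arm keeps its last pose, push and grip.
It fails at once if the lid, still down on the jar, is turned on into the stops (its x axis 86 degrees or more past the jar's) (angle between the x axis of lid_mid and the x axis of jar_mid, either way round above 1.5 rad and z of lid_mid in the frame of jar_mid below 0.066 m).
It fails at once if the jar is tipped by more than 30 degrees (angle between jar_mid's own z axis and vertical above 0.52 rad).
It fails at once if another thing on the counter is moved by more than 40 mm (distance of any of cream_pot, mug, ear_cleaner, hair_pick, soap_dish, pill_box, pump_bottle from where it was at the start of the episode above 0.04 m).
It also fails if it takes over 58 s, if anything falls off the work surface, if the arm or the gripper's body presses on something with over 40 N, if the wrist force passes 120 N, or if a joint passes its speed limit or range.

## Robot

A 6-joint arm with a two-finger parallel gripper is mounted at the origin on the work surface. World frame = base frame: x ahead of the robot, y to its left, z up, the work surface at z = 0. Lengths are in m, angles in degrees, forces in N, time in s.
With the tool pointing down it reaches from about 0.375 to 0.9 m from the base axis. Payload 3.1 kg.
Tool frame: the origin (TCP) lies on the centre line of the jaws, within the pads' length; the fingertips stand 25 mm ahead of it and the grasp point (between the pads) lies 6 mm ahead of it; z points along the fingers, y is the line along which they close (so a half turn about z gives the same grasp; the last joint's range is limited). The gripper opens to 87 mm and grips with 3 to 60 N. Pads are 19 mm wide; open, the fingers measure 117 mm over their backs; the gripper's body (75 mm by 190 mm) begins 51 mm behind the grasp point.
Start: joints at [59.559, 30.224, 82.088, -0, 67.689, -10.227], TCP at [0.216, 0.586, 0.213] pointing down, gripper open.
Joint ranges: [-176.69, 176.69], [-43.24, 126.21], [12.49, 139.97], [-82, 262], [0, 151.66], [-163.58, 163.58]. Speed limits (degrees/s): [159.86, 159.86, 180, 180, 180, 180].

## Interface

Orientations are given as a 3x3 rotation matrix whose columns are the frame's x, y, z axes.
In Python, from rig import bot, cams, models gives the robot as it stands. The module is installed in compiled form; this text tells all that it offers.
- The arm moves only by the shell command python3 -m handwheel 'ROWS' [OPENING]. ROWS is JSON, a list of rows, each a list of 6 numbers: the shift along the world's x, y, z each as a share of 1 m, from -1 to 1, then the turn, a rotation vector about the world's x, y, z each as a share of 2 rad, from -1 to 1. In form: [[dx, dy, dz, wx, wy, wz], ...]. A call has exactly 8 rows; each row is the pose to reach, as a shift and turn from the pose commanded when the call began; what a row does not reach only later rows make up. A row lasts 1/12 s, in which the tool goes at most 41.7 mm and 7.16 degrees, less where a joint would pass 70% of its speed; a pose out of reach is approached as far as the arm can. A call with a number of a shift or a turn outside -1 to 1 is refused whole. A call with a gripper value outside its range is refused whole. OPENING is the opening, from -1 (shut) to 1 (fully open), so that 0 is half open, set as the call begins (- or left out, the last holds). The fingers move at their own pace and stop on an object; the grip force is fixed at half the most. Time passes only in rows, so rows that repeat a pose let the fingers close, or fill a call up. It gives the time, the measured TCP pose, the force, the opening and the grip force at its end, in the units of the state.
- bot.read_state(): the state, without advancing time (a new reading comes with each control period).
- cams.capture(name): name is "scene" or "top" or "wrist"; returns (picture, depth): 384x512x3 uint8, blue, green, red; 384x512 float32, m along the optical axis (not along the pixel's ray), 0 where there is no reading.
- cams.calibration(name): a dict with "mtx" (3x3 intrinsics, pixels), "dist_coeffs" ([k1, k2, p1, p2, k3] as OpenCV has them; the pictures are not rectified), "R" (3x3) and "t" (3): a world point X has camera coordinates R X + t; the wrist camera has in their place "tool_from_camera" (4x4, takes a point from camera to tool coordinates, whose origin is the TCP and whose axes are the flange's). Camera axes: x right, y down, z forward; pixel columns grow to the right and rows downward; lengths in m; the calibration is good to about 2 mm. A picture is of the moment at which its call begins: read the wrist's pose just before it. calibration takes no time and is no camera call.
- bot.hand_in(): hands the job in; it is judged then, once.
Trained networks look in the newest picture that a camera, given by its name, has taken for a name from the list of things; names that differ only in an ending like _2 or _b are one class to them, and where a whole thing is asked for, a point or a joint stands for the part that bears it (a point fixed in the world has none). Each returns a list of dicts, best first, with "conf" (0 to 1); they miss things now and then, are a little off and sometimes report something else, mostly with a low value. They report only what shows in the picture. A call takes as long as a camera call. They do not tell look-alikes from the thing itself.
- models.spot_in(query, camera): "position" ([column, row] in pixels, amid what is visible of it).
- models.tip_of(query, camera): "position" ([column, row] in pixels: a listed point, or the origin of a listed thing).
The state is a dict: "time_s": time; "joint_positions": joint angles; "qvel": joint speeds; "tau": joint torques, N m; "position": TCP position; "tcp_rot": TCP orientation; "force": force on the tool from outside, world axes, zero at the start; "moment": the same for the moment, N m; "opening": opening from 0.0 (shut) to 1.0 (fully open); "grasp_force": force on a finger pad.
Only numpy, scipy, OpenCV 4.12 (cv2) and the standard library are available. Lean on these libraries where they do the work, as an engineer would, in place of code of your own. Each camera call takes 0.05 s, during which the arm holds its last target. There are 200 camera calls.

## Working session

There is one attempt and no reset: what is moved stays moved. The work goes in short steps, Python scripts to look and compute and a shell command to move; the robot and the scene stay as the last step left them, time stands still between calls to the robot, and variables do not carry over. Pictures are saved under pics/ and viewed, at most 10 in all, crops included, and the job is handed in when it is done.

```bash
mkdir -p pics; cat > h.py <<'E'
import numpy as np, cv2
from rig import bot, cams, models
def pose(cam):
    """returns K,dist,R,t (world->cam)"""
    c=cams.calibration(cam); K=np.array(c["mtx"]);d=np.array(c["dist_coeffs"])
    if "R" in c: return K,d,np.array(c["R"]),np.array(c["t"]).ravel()
    s=bot.read_state(); T=np.eye(4);T[:3,:3]=np.array(s["tcp_rot"]);T[:3,3]=s["position"]
    W=np.linalg.inv(T@np.array(c["tool_from_camera"])); return K,d,W[:3,:3],W[:3,3]
def ray(P,px):
    K,d,R,t=P; u=cv2.undistortPoints(np.array([[px]],float),K,d)[0,0]
    return -R.T@t, R.T@np.array([u[0],u[1],1.])
def atz(P,px,z):
    o,v=ray(P,px); return o+v*(z-o[2])/v[2]
def atd(P,px,dep):
    o,v=ray(P,px); return o+v*dep
def proj(P,X):
    K,d,R,t=P; return cv2.projectPoints(np.array([X],float),cv2.Rodrigues(R)[0],t,K,d)[0][0,0]
def tri(a,b):
    (o1,v1),(o2,v2)=a,b; A=np.stack([v1,-v2],1); k=np.linalg.lstsq(A,o2-o1,rcond=None)[0]
    p,q=o1+v1*k[0],o2+v2*k[1]; return (p+q)/2,np.linalg.norm(p-q)
E
python3 - <<'E'
from h import *
ims=[]
for c in("scene","top"):
    P=pose(c); im,dep=cams.capture(c); cv2.imwrite(f"pics/{c}0.png",im); np.savez(f"{c}0.npz",dep=dep)
    print(c,"cam at",(-P[2].T@P[3]).round(3))
    for q in("jar_mid","lid_mid","jar_rim","well_floor"):
        for f in(models.tip_of,):
            print(q,[(np.round(r["position"],0).tolist(),round(r["conf"],2)) for r in f(q,c)])
E
```

```text
scene cam at [ 1.091 -0.548  0.589]
jar_mid [([289.0, 164.0], 0.81), ([320.0, 146.0], 0.56)]
lid_mid []
jar_rim [([291.0, 144.0], 0.77), ([323.0, 121.0], 0.63), ([236.0, 242.0], 0.5), ([238.0, 321.0], 0.15)]
well_floor [([232.0, 153.0], 0.78), ([234.0, 243.0], 0.64), ([290.0, 165.0], 0.47)]
top cam at [0.467 0.065 1.097]
jar_mid [([185.0, 216.0], 0.73), ([136.0, 220.0], 0.58)]
lid_mid [([183.0, 218.0], 0.54)]
jar_rim [([124.0, 218.0], 0.79), ([181.0, 221.0], 0.53)]
well_floor [([194.0, 289.0], 0.77), ([296.0, 178.0], 0.63)]
```

View pics/scene0.png

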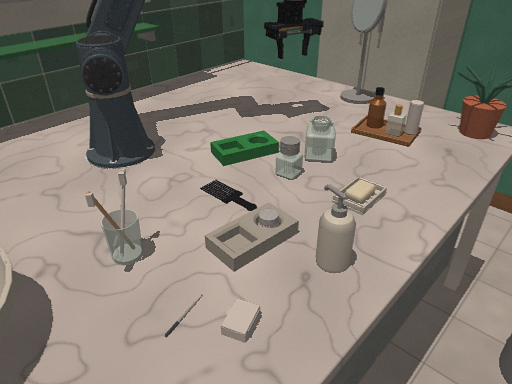

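View pics/top0.png

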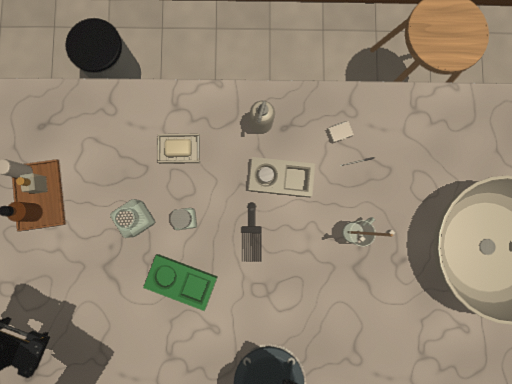

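The pictures show these candidates. Jar: the smaller one with a steel lid at scene (289,158) and top (185,218), and a larger decoy at scene (320,140) and top (131,218). Well: the grey organiser at scene (235,242) and top (296,179), and a green decoy at scene (245,148) and top (194,289). I choose the small jar and the grey organiser, and check the jar in a close crop.

```bash
python3 - <<'E'
from h import *
Ps,Pt=pose("scene"),pose("top")
ds,dt=np.load("scene0.npz")["dep"],np.load("top0.npz")["dep"]
print("jar mid",tri(ray(Ps,[289,164]),ray(Pt,[185,216])), "decoy",tri(ray(Ps,[320,146]),ray(Pt,[136,220])))
print("well",tri(ray(Ps,[234,242]),ray(Pt,[296,178])))
for p in([181,219],[296,179],[258,188]): print(p,dt[p[1],p[0]],atd(Pt,p,dt[p[1],p[0]]).round(3))
# cloud from top depth
vs,us=np.mgrid[0:384,0:512]
K,d,R,t=Pt
u=cv2.undistortPoints(np.stack([us,vs],-1).reshape(-1,1,2).astype(float),K,d)[:,0]
X=(np.c_[u,np.ones(len(u))]*dt.reshape(-1,1)-t)@R
X=X.reshape(384,512,3)
lid=X[200:235,165:205].reshape(-1,3); lid=lid[(lid[:,2]>.09)]
print("lid top",len(lid),np.median(lid,0),lid.min(0),lid.max(0))
g=X[150:205,240:325]; m=((g[...,2]>.026)&(g[...,2]<.046)).astype(np.uint8)
pts=g[m>0][:,:2]; rc=cv2.minAreaRect((pts*1000).astype(np.float32)); print("organiser",rc, cv2.boxPoints(rc).round(0).tolist())
im1,im2=cv2.imread("pics/scene0.png"),cv2.imread("pics/top0.png")
a=cv2.resize(im1[95:195,220:350],None,fx=3,fy=3,interpolation=2); b=cv2.resize(im2[190:250,105:210],None,fx=3.7,fy=3.7,interpolation=2)
c=cv2.resize(im2[150:205,235:325],None,fx=4.3,fy=4.3,interpolation=2)
o=np.zeros((540,790,3),np.uint8);o[:300,:390]=a;o[:b.shape[0],395:395+b.shape[1]]=b;o[302:302+c.shape[0],:c.shape[1]]=c
cv2.imwrite("pics/crop1.png",o)
s=bot.read_state();print(s["position"],np.round(s["tcp_rot"],3).tolist(),s["time_s"],s["opening"])
c=cams.calibration("wrist");print(np.round(c["tool_from_camera"],3).tolist(),np.round(c["mtx"],0).tolist())
E
```

```text
jar mid (array([0.4865259 , 0.24746391, 0.03371388]), np.float64(0.0048102706474785605)) decoy (array([0.47941813, 0.39663445, 0.03158732]), np.float64(0.009155405315828508))
well (array([ 0.60243192, -0.0842817 ,  0.02040713]), np.float64(0.007331350186465919))
[181, 219] 0.9807709 [0.479 0.247 0.11 ]
[296, 179] 1.0995009 [ 0.604 -0.083  0.007]
[258, 188] 1.0681024 [0.573 0.034 0.034]
lid top 329 [0.48121222 0.24768998 0.10711335] [0.45394909 0.06514423 0.09090727] [0.50666825 0.27541221 1.09657675]
organiser ((607.9551391601562, -37.22106170654297), (189.83200073242188, 100.51841735839844), 84.24947357177734) [[548.0, -127.0], [648.0, -137.0], [667.0, 52.0], [567.0, 62.0]]
[0.21590558 0.58647037 0.21341986] [[-0.938, 0.346, -0.0], [0.346, 0.938, -0.0], [0.0, -0.0, -1.0]] 0.5 1.001354493011055
[[-0.0, -0.957, -0.291, 0.079], [1.0, 0.0, -0.001, -0.0], [0.001, -0.291, 0.957, -0.171], [0.0, 0.0, 0.0, 1.0]] [[290.0, 0.0, 255.0], [0.0, 290.0, 192.0], [0.0, 0.0, 1.0]]
```

View pics/crop1.png

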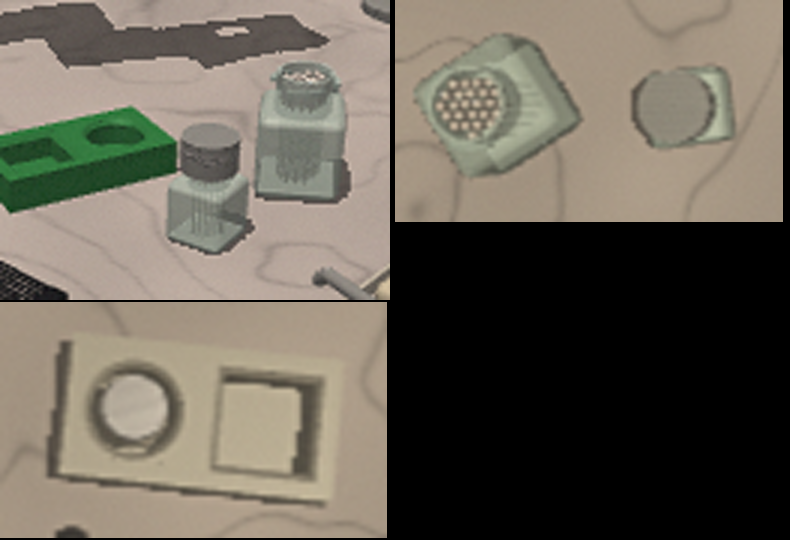

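The close crop confirms the target is the smaller jar, with the grey steel lid. The larger one is open, with buds showing. Lid top measures about 0.107 m, against 0.106 expected, and the well is near (0.603, -0.082) with yaw of about -5.8°. I'm moving above the jar and turning the wrist to a yaw that leaves room for the 75° twist.

```bash
python3 -m handwheel '[[0.132,-0.17,0.02,0,0,-0.5],[0.132,-0.17,0.02,0,0,-0.5],[0.132,-0.17,0.02,0,0,-0.5],[0.132,-0.17,0.02,0,0,-0.5],[0.132,-0.17,0.02,0,0,-0.5],[0.132,-0.17,0.02,0,0,-0.5],[0.132,-0.17,0.02,0,0,-0.5],[0.132,-0.17,0.02,0,0,-0.5]]' 1
python3 -m handwheel '[[0.133,-0.169,0.02,0,0,-0.5],[0.133,-0.169,0.02,0,0,-0.5],[0.133,-0.169,0.02,0,0,-0.5],[0.133,-0.169,0.02,0,0,-0.5],[0.133,-0.169,0.02,0,0,-0.5],[0.133,-0.169,0.02,0,0,-0.5],[0.133,-0.169,0.02,0,0,-0.5],[0.133,-0.169,0.02,0,0,-0.5]]'
python3 -m handwheel '[[0,0,0,0,0,-0.5],[0,0,0,0,0,-0.5],[0,0,0,0,0,-0.5],[0,0,0,0,0,-0.5],[0,0,0,0,0,-0.5],[0,0,0,0,0,-0.5],[0,0,0,0,0,-0.5],[0,0,0,0,0,-0.5]]'
cat > look.py <<'E'
import sys
from h import *
n=sys.argv[1]
s=bot.read_state(); P=pose("wrist"); im,dep=cams.capture("wrist"); cv2.imwrite(f"pics/{n}.png",im); np.savez(f"{n}.npz",dep=dep,K=P[0],d=P[1],R=P[2],t=P[3])
R=np.array(s["tcp_rot"]); print(s["time_s"],np.round(s["position"],4),"ybear",np.degrees(np.arctan2(R[1,1],R[0,1])).round(2),np.round(s["joint_positions"],1))
for q in sys.argv[2:]:
    print(q,[(np.round(r["position"],1).tolist(),round(r["conf"],2)) for r in models.tip_of(q,"wrist")])
E
python3 look.py w1 jar_mid jar_rim lid_mid
```

```text
time_s: 1.17
position: [0.3491, 0.4155, 0.2338]
tcp_rot: [[-0.207, 0.978, 0.0], [0.978, 0.207, 0.0], [0.0, 0.001, -1.0]]
force: [-0.5, 0.0, 0.4]
opening: 1.003
grasp_force: 0.0
time_s: 1.83
position: [0.482, 0.2462, 0.2536]
tcp_rot: [[0.711, 0.703, 0.0], [0.703, -0.711, 0.0], [0.0, 0.0, -1.0]]
force: [-0.6, -0.2, 0.4]
opening: 0.998
grasp_force: 0.0
time_s: 2.5
position: [0.4809, 0.2475, 0.2536]
tcp_rot: [[0.976, -0.216, 0.0], [-0.216, -0.976, 0.0], [0.0, -0.0, -1.0]]
force: [-0.1, 0.4, 0.7]
opening: 1.003
grasp_force: 0.0
2.5 [0.4809 0.2475 0.2536] ybear -102.46 [ 15.4  21.   91.4   0.   67.5 117.8]
jar_mid []
jar_rim [([122.1, 212.8], 0.56)]
lid_mid [([257.4, 175.2], 0.58)]
```

View pics/w1.png

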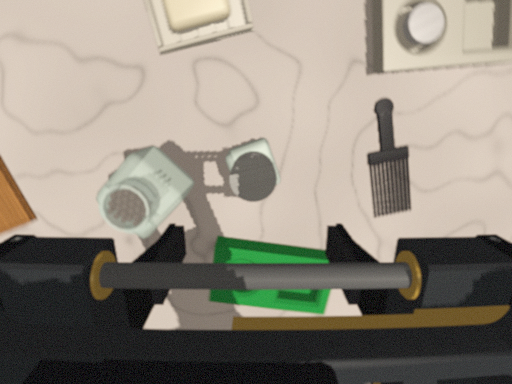

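Wrist view: steel lid at about (252,176), glass body edges above and to the right of it, the larger open jar at (140,190), green organiser below. I compute the lid centre and the jar yaw.

```bash
cat > lid.py <<'E'
import sys
from h import *
z=np.load(sys.argv[1]+".npz"); P=(z["K"],z["d"],z["R"],z["t"]); dt=z["dep"]
def cloud():
    vs,us=np.mgrid[0:384,0:512]
    u=cv2.undistortPoints(np.stack([us,vs],-1).reshape(-1,1,2).astype(float),P[0],P[1])[:,0]
    return ((np.c_[u,np.ones(len(u))]*dt.reshape(-1,1)-P[3])@P[2]).reshape(384,512,3)
E
python3 - w1 <<'E'
from lid import *
X=cloud(); g=X[120:215,200:310]; v=dt[120:215,200:310]>0
m=v&(g[...,2]>.098)&(g[...,2]<.115); p=g[m]
r=cv2.minEnclosingCircle((p[:,:2]*1000).astype(np.float32)); print("lid",len(p),p.mean(0).round(4),np.median(p[:,2]),r)
pt=atz(pose("top"),[181,219],.106); print("top view lid",pt)
print("tri",tri(ray(pose("top"),[181,219]),ray(P,[252,176])))
sh=v&(g[...,2]>.05)&(g[...,2]<.072); q=g[sh]; print(len(q),q[:,2].mean() if len(q) else 0)
if len(q)>50:
    a=np.r_[q[:,:2],p[:,:2]*1]; rc=cv2.minAreaRect((q[:,:2]*1000).astype(np.float32)); print("shoulder rect",rc)
im=cv2.imread("pics/w1.png")[115:220,195:315]; cv2.imwrite("pics/w1c.png",cv2.resize(im,None,fx=5,fy=5,interpolation=2))
E
```

```text
lid 1771 [0.4819 0.2493 0.1063] 0.10635529730538917 ((480.6103210449219, 249.5829620361328), 27.276405334472656)
top view lid [0.47861705 0.24739891 0.106     ]
tri (array([0.47888233, 0.25133601, 0.08434918]), np.float64(0.00010085619702530006))
525 0.05894582181237692
shoulder rect ((480.7645568847656, 249.4598388671875), (60.29972839355469, 59.850250244140625), 7.910947799682617)
```

View pics/w1c.png

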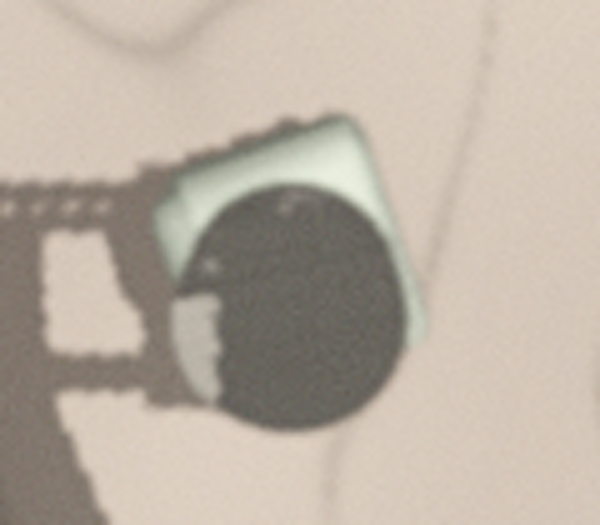

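```bash
python3 - w1 <<'E'
from lid import *
for a,b in(([266.6,141],[279.5,180]),([233,152],[261,140])):
    A,B=atz(P,a,.061),atz(P,b,.061); print(A,B,np.degrees(np.arctan2(*(B-A)[[1,0]])))
E
python3 -m handwheel '[[0,0.002,-0.04,0,0,0],[0,0.002,-0.08,0,0,0],[0,0.002,-0.12,0,0,0],[0,0.002,-0.14,0,0,0],[0,0.002,-0.159,0,0,0],[0,0.002,-0.159,0,0,0],[0,0.002,-0.159,0,0,0],[0,0.002,-0.159,0,0,0]]' 1
python3 -m handwheel '[[0,0,0,0,0,0],[0,0,0,0,0,0],[0,0,0,0,0,0],[0,0,0,0,0,0],[0,0,0,0,0,0],[0,0,0,0,0,0],[0,0,0,0,0,0],[0,0,0,0,0,0]]' -1
```

```text
[0.51316307 0.2252134  0.061     ] [0.4604285 0.2192074 0.061    ] -173.50251488225317
[0.50881707 0.2693256  0.061     ] [0.51587662 0.23176244 0.061     ] -79.35608896804268
time_s: 3.37
position: [0.4819, 0.2498, 0.0954]
tcp_rot: [[0.978, -0.209, 0.002], [-0.209, -0.978, 0.001], [0.002, -0.001, -1.0]]
force: [-0.3, -0.2, -0.3]
opening: 0.997
grasp_force: 0.0
time_s: 4.03
position: [0.4812, 0.2499, 0.0947]
tcp_rot: [[0.978, -0.21, 0.001], [-0.21, -0.978, 0.001], [0.001, -0.001, -1.0]]
force: [-0.1, 0.8, 1.1]
opening: 0.595
grasp_force: 30.0
```

Gripped at an opening that fits the 54 mm lid. The jar yaw is about +8°, so it needs about -13.7° at the well. Lift and carry.

```bash
python3 -m handwheel '[[0,0,0.005,0,0,0],[0,0,0.015,0,0,0],[0,0,0.035,0,0,0],[0,0,0.055,0,0,0],[0,0,0.075,0,0,0],[0,0,0.09,0,0,0],[0,0,0.097,0,0,0],[0,0,0.1,0,0,0]]' -1
python3 -m handwheel '[[0.003,-0.008,0,0,0,0],[0.009,-0.024,0,0,0,0],[0.018,-0.048,0,0,0,0],[0.027,-0.072,0,0,0,0],[0.036,-0.096,0,0,0,-0.02],[0.045,-0.12,0,0,0,-0.04],[0.054,-0.144,0,0,0,-0.06],[0.061,-0.166,0,0,0,-0.06]]' -1
python3 -m handwheel '[[0.01,-0.028,0,0,0,-0.01],[0.019,-0.053,0,0,0,-0.02],[0.028,-0.078,0,0,0,-0.03],[0.037,-0.103,0,0,0,-0.04],[0.046,-0.128,0,0,0,-0.05],[0.053,-0.148,0,0,0,-0.06],[0.058,-0.16,0,0,0,-0.06],[0.061,-0.166,0,0,0,-0.06]]' -1
python3 look.py w2 well_floor jar_mid
python3 - w2 <<'E'
from lid import *
print("well proj expected",proj(P,[.6035,-.082,.008]))
sp=pose("scene"); im,_=cams.capture("scene"); 
w=cv2.imread("pics/w2.png"); o=np.zeros((384,790,3),np.uint8); o[:,:512]=w; o[:375,515:790]=cv2.resize(im[150:275,180:272],(275,375)); cv2.imwrite("pics/w2s.png",o)
E
```

```text
time_s: 4.7
position: [0.4812, 0.2495, 0.1958]
tcp_rot: [[0.978, -0.21, 0.002], [-0.21, -0.978, 0.0], [0.002, -0.001, -1.0]]
force: [-0.4, -0.2, -4.8]
opening: 0.598
grasp_force: 30.0
time_s: 5.37
position: [0.5415, 0.0812, 0.1929]
tcp_rot: [[0.945, -0.327, -0.003], [-0.327, -0.945, -0.001], [-0.003, 0.001, -1.0]]
force: [0.6, -0.8, -4.5]
opening: 0.599
grasp_force: 30.0
time_s: 6.03
position: [0.6026, -0.0848, 0.1929]
tcp_rot: [[0.899, -0.438, -0.002], [-0.438, -0.899, 0.0], [-0.002, 0.001, -1.0]]
force: [0.1, -0.8, -4.0]
opening: 0.599
grasp_force: 30.0
6.0333 [ 0.6026 -0.0848  0.1929] ybear -115.95 [-18.5  30.3  85.7  -0.   64.1  97.5]
well_floor [([252.1, 169.4], 0.89)]
jar_mid []
well proj expected [252.44783205 170.923188  ]
```

View pics/w2s.png

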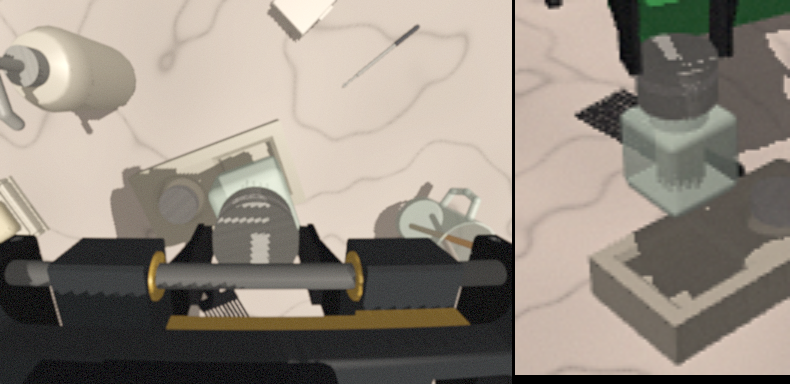

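The jar hangs upright above the square well (wrist view: lid at (256,225), glass shoulder at (252,185), organiser edge from (130,170) to (277,122)). I refine the relative pose of jar and organiser.

```bash
python3 - w2 <<'E'
from lid import *
X=cloud(); s=bot.read_state(); print(np.round(s["position"],4),np.round(s["force"],1))
v=dt>0
m=v&(X[...,2]>.028)&(X[...,2]<.044)&(X[...,0]>.52)&(X[...,0]<.7)&(abs(X[...,1]+.04)<.12)
p=X[m]; print("org",len(p),cv2.minAreaRect((p[:,:2]*1000).astype(np.float32)), np.median(p[:,2]))
# far (+x) edge line and -y edge, in the frame at -5.75 deg
for a in(-5.75,):
    c,q=np.cos(np.radians(a)),np.sin(np.radians(a)); U=p[:,:2]@np.array([[c,-q],[q,c]])
    # edge points: max u per v-bin
    b=np.round(U[:,1]/.004).astype(int); E=np.array([[U[b==k,0].max(),k*.004] for k in np.unique(b) if (b==k).sum()>3]); E=E[E[:,0]>np.median(E[:,0])-.004]
    f=np.polyfit(E[:,1],E[:,0],1); print("far edge u",np.median(E[:,0]).round(4),"extra yaw",np.degrees(np.arctan(-f[0])).round(2),"v range",U[:,1].min().round(4),U[:,1].max().round(4))
    print("expected far u",(np.array([.6035,-.082])@[c,q]+.05).round(4),"v min",(np.array([.6035,-.082])@[-q,c]-.05).round(4))
j=v&(X[...,2]>.143)&(X[...,2]<.168)&(abs(X[...,0]-.6)<.05)&(abs(X[...,1]+.084)<.05); j[:,330:]=0; j[235:]=0
p=X[j]; print("jar shoulder",len(p),np.median(p[:,2]),cv2.minAreaRect((p[:,:2]*1000).astype(np.float32)))
pt=pose("top"); im,dep=cams.capture("top"); cv2.imwrite("pics/top1.png",im)
for q in("jar_mid","well_floor"): print(q,[(np.round(r["position"],1).tolist(),round(r["conf"],2)) for r in models.tip_of(q,"top")])
E
```

```text
[ 0.6018 -0.0813  0.1937] [-0.4  0.2 -4.4]
org 6265 ((607.8428344726562, -37.37171936035156), (190.90333557128906, 100.88268280029297), 84.14225769042969) 0.03525740690720431
far edge u 0.6587 extra yaw -0.05 v range -0.0718 0.1192
expected far u 0.6587 v min -0.0711
jar shoulder 1719 0.15797539068270847 ((606.1321411132812, -85.42523193359375), (60.1766357421875, 53.514007568359375), 84.10781860351562)
jar_mid [([135.7, 217.7], 0.79), ([302.2, 173.3], 0.59)]
well_floor [([196.7, 289.6], 0.9), ([293.3, 178.1], 0.81)]
```

Jar and organiser yaws agree to about 0.1°, and the position is within about 1 mm. Lower to the bevel, check, then go down.

```bash
python3 -m handwheel '[[0.001,0,-0.01,0,0,0],[0.001,0,-0.02,0,0,0],[0.001,0,-0.03,0,0,0],[0.001,0,-0.04,0,0,0],[0.001,0,-0.048,0,0,0],[0.001,0,-0.054,0,0,0],[0.001,0,-0.056,0,0,0],[0.001,0,-0.056,0,0,0]]' -1
python3 look.py w3
python3 - w3 <<'E'
from lid import *
X=cloud(); v=dt>0
j=v&(X[...,2]>.087)&(X[...,2]<.112)&(abs(X[...,0]-.6)<.05)&(abs(X[...,1]+.084)<.05); j[:,330:]=0; j[235:]=0
p=X[j]; print("jar shoulder",len(p),np.median(p[:,2]),cv2.minAreaRect((p[:,:2]*1000).astype(np.float32)))
s=bot.read_state(); print(np.round(s["position"],4),np.round(s["force"],1))
E
```

```text
time_s: 7.05
position: [0.6035, -0.0824, 0.1375]
tcp_rot: [[0.9, -0.436, -0.002], [-0.436, -0.9, 0.001], [-0.002, 0.0, -1.0]]
force: [0.0, 0.7, -4.7]
opening: 0.599
grasp_force: 30.0
7.05 [ 0.6035 -0.0824  0.1375] ybear -115.86 [-18.3  34.3  88.4   0.   57.4  97.6]
jar shoulder 1696 0.10222870315405014 ((606.8341674804688, -82.90069580078125), (60.042842864990234, 52.97962188720703), 84.28707122802734)
[ 0.6039 -0.0826  0.1381] [ 0.1  0.5 -4.7]
```

```bash
python3 -m handwheel '[[0,0.0005,-0.004,0,0,0],[0,0.0005,-0.008,0,0,0],[0,0.0005,-0.013,0,0,0],[0,0.0005,-0.018,0,0,0],[0,0.0005,-0.023,0,0,0],[0,0.0005,-0.028,0,0,0],[0,0.0005,-0.032,0,0,0],[0,0.0005,-0.034,0,0,0]]' -1
python3 -m handwheel '[[0,0,-0.001,0,0,0],[0,0,-0.001,0,0,0],[0,0,-0.001,0,0,0],[0,0,-0.001,0,0,0],[0,0,-0.001,0,0,0],[0,0,-0.001,0,0,0],[0,0,-0.001,0,0,0],[0,0,-0.001,0,0,0]]' -1
```

```text
time_s: 7.77
position: [0.6035, -0.0819, 0.1035]
tcp_rot: [[0.9, -0.436, -0.001], [-0.436, -0.9, 0.0], [-0.001, 0.0, -1.0]]
force: [-0.4, 0.7, -4.4]
opening: 0.601
grasp_force: 30.0
time_s: 8.43
position: [0.604, -0.0821, 0.1036]
tcp_rot: [[0.9, -0.436, 0.0], [-0.436, -0.9, -0.0], [0.0, -0.0, -1.0]]
force: [-0.5, -0.2, -3.9]
opening: 0.599
grasp_force: 30.0
```

```bash
python3 -m handwheel '[[0,0,-0.0005,0,0,0],[0,0,-0.001,0,0,0],[0,0,-0.0015,0,0,0],[0,0,-0.002,0,0,0],[0,0,-0.002,0,0,0],[0,0,-0.002,0,0,0],[0,0,-0.002,0,0,0],[0,0,-0.002,0,0,0]]' -1
```

```text
time_s: 9.1
position: [0.6043, -0.0818, 0.1025]
tcp_rot: [[0.9, -0.436, 0.001], [-0.436, -0.9, 0.0], [0.001, -0.0, -1.0]]
force: [-2.3, 1.8, 4.8]
opening: 0.598
grasp_force: 30.0
```

Jar is seated: z matches and the force reversed to +4.8 N. Now the first part of the twist, following the thread's rise.

```bash
python3 -m handwheel '[[0,0,0,0,0,0.04],[0,0,0.0003,0,0,0.08],[0,0,0.0005,0,0,0.12],[0,0,0.0007,0,0,0.16],[0,0,0.0009,0,0,0.2],[0,0,0.0011,0,0,0.24],[0,0,0.0013,0,0,0.28],[0,0,0.0013,0,0,0.32]]' -1
python3 - <<'E'
from h import *
s=bot.read_state();R=np.array(s["tcp_rot"]);print(np.degrees(np.arctan2(R[1,1],R[0,1])),np.round(s["moment"],2),s["joint_positions"][5])
pt=pose("wrist");P=pt;im,dep=cams.capture("wrist");cv2.imwrite("pics/w4.png",im);np.savez("w4.npz",dep=dep,K=P[0],d=P[1],R=P[2],t=P[3])
E
```

```text
time_s: 9.77
position: [0.6048, -0.082, 0.1031]
tcp_rot: [[0.982, 0.191, 0.002], [0.191, -0.982, -0.0], [0.002, 0.001, -1.0]]
force: [1.0, 0.4, 1.5]
opening: 0.599
grasp_force: 30.0
-78.97967350216885 [ 0.02  0.11 -0.05] 60.74424030552225
```

View pics/w4.png

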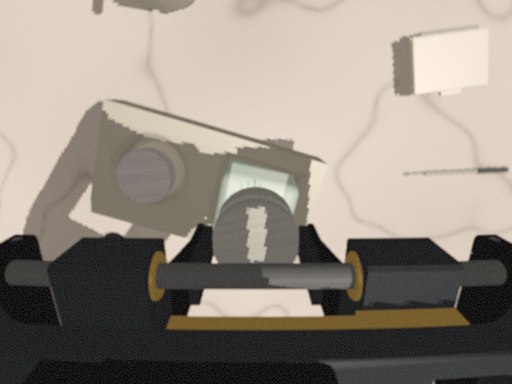

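The jar stays square in the well, and the moment is only -0.05 N m, so the seal has broken and the lid is turning with the gripper, not slipping. Turn the remaining 38°.

```bash
python3 -m handwheel '[[0,0,0.0003,0,0,0.05],[0,0,0.0006,0,0,0.1],[0,0,0.0009,0,0,0.15],[0,0,0.001,0,0,0.2],[0,0,0.0012,0,0,0.25],[0,0,0.0013,0,0,0.3],[0,0,0.0013,0,0,0.332],[0,0,0.0013,0,0,0.332]]' -1
python3 - <<'E'
from h import *
s=bot.read_state();R=np.array(s["tcp_rot"]);print(np.degrees(np.arctan2(R[1,1],R[0,1])),np.round(s["moment"],2),s["joint_positions"][5])
E
python3 -m handwheel '[[0,0,0.0005,0,0,0],[0,0,0.001,0,0,0],[0,0,0.0015,0,0,0],[0,0,0.002,0,0,0],[0,0,0.0025,0,0,0],[0,0,0.003,0,0,0],[0,0,0.003,0,0,0],[0,0,0.003,0,0,0]]' -1
```

```text
time_s: 10.48
position: [0.6039, -0.082, 0.1038]
tcp_rot: [[0.658, 0.753, -0.0], [0.753, -0.658, 0.0], [-0.0, -0.0, -1.0]]
force: [-0.4, 0.4, -0.3]
opening: 0.596
grasp_force: 30.0
-41.16374628186011 [0.11 0.14 0.06] 22.935357981054867
time_s: 11.15
position: [0.6039, -0.082, 0.1071]
tcp_rot: [[0.658, 0.753, 0.0], [0.753, -0.658, -0.0], [-0.0, 0.0, -1.0]]
force: [-0.2, 1.8, -1.2]
opening: 0.599
grasp_force: 30.0
```

The force is only about the lid's weight, so the threads have let go. Lift straight up to about 15 mm above the rim.

```bash
python3 -m handwheel '[[0,0,0.003,0,0,0],[0,0,0.007,0,0,0],[0,0,0.011,0,0,0],[0,0,0.015,0,0,0],[0,0,0.019,0,0,0],[0,0,0.022,0,0,0],[0,0,0.0245,0,0,0],[0,0,0.0245,0,0,0]]' -1
python3 -m handwheel '[[0,0,0,0,0,0],[0,0,0,0,0,0],[0,0,0,0,0,0],[0,0,0,0,0,0],[0,0,0,0,0,0],[0,0,0,0,0,0],[0,0,0,0,0,0],[0,0,0,0,0,0]]' -1
python3 - <<'E'
from h import *
im,_=cams.capture("scene"); a=cv2.resize(im[160:275,180:310],None,fx=5,fy=5,interpolation=2); cv2.imwrite("pics/s5.png",a)
E
```

```text
time_s: 11.82
position: [0.6044, -0.0822, 0.1323]
tcp_rot: [[0.658, 0.753, 0.001], [0.753, -0.658, -0.001], [0.0, 0.001, -1.0]]
force: [0.9, 1.0, -1.1]
opening: 0.599
grasp_force: 30.0
time_s: 12.48
position: [0.6039, -0.082, 0.1315]
tcp_rot: [[0.658, 0.753, -0.0], [0.753, -0.658, 0.0], [-0.0, -0.0, -1.0]]
force: [0.5, -0.2, -0.2]
opening: 0.598
grasp_force: 30.0
```

View pics/s5.png

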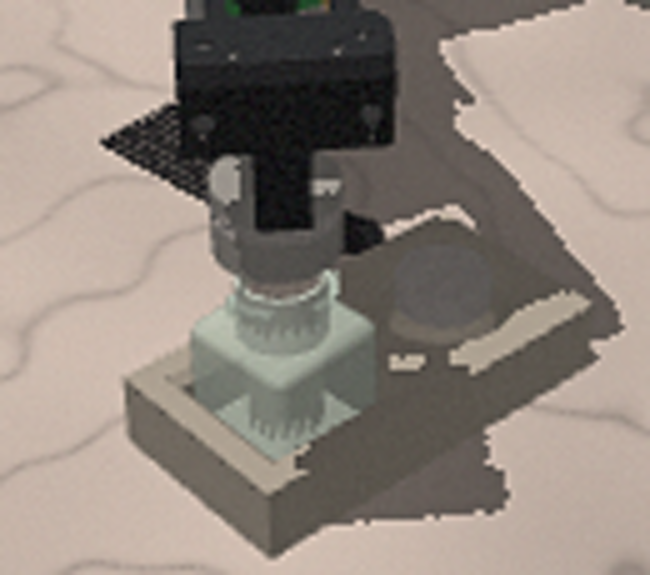

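The crop shows the open jar standing down in the grey well, neck at about (283,310), and the lid held level above it at (280,230). The jar is upright and the force reads only about the lid's weight.

```bash
python3 -c "
from rig import bot
print(bot.hand_in())"
```

```text
the job is handed in; nothing more can be done
None
```

I handed the job in: the jar stands upright in the grey well, and the gripper holds the unscrewed lid level about 15 mm above its mouth; no verdict came back.

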